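Put the salvaged heatsinks back in their drawers

TASK

Pick out the four black heatsinks from the parts left at the front of the electronics bench and put each one away in the drawer that already holds one like it. Set each down, do not drop it, so that it stands flat on the drawer floor with its fins up; leave the transformer and the capacitor standing where they are.

Things in the scene. Friction and masses are not known exactly. Their poses are not given: they have to be found in the camera images.
- heatsink_long: Loose black heatsink, long: a 60 x 30 mm rectangle, 25 mm high, five straight fins running along its 60 mm length. About 80 g. Origin: centre of its underside; x along the 60 mm length, z up. Grip it across the 30 mm (its y), on the outer fins.
- heatsink_pin: Loose black heatsink, square: 42 x 42 mm, 22 mm high, topped with a 5 x 5 grid of square pins. About 60 g. Origin: centre of its underside; x and y parallel to its sides, z up.
- heatsink_star: Loose black heatsink, round: diameter 44 mm, 30 mm high, with radial fins like a star. About 70 g. Origin: centre of its underside; z up.
- heatsink_tall: Loose black heatsink, small and tall: 26 x 20 mm footprint, standing 38 mm high, four upright fins on a middle web. About 40 g. Origin: centre of its underside; x along the 26 mm, y along the 20 mm, z up. Grip it across the 20 mm (its y).
- drawer_long: Open pale grey drawer, fixed: 150 mm long (its x), 104 mm wide (y), walls 22 mm high; walls and floor 2.5 mm thick. Already holds a long 60 x 30 mm straight-finned heatsink, lying across the drawer, fixed, centred at x = +49 mm. Origin: centre of its underside; -x points to the near end, with a finger pull. Free floor: the near part, x -72 to +26 mm, y -49 to +49 mm, middle x = -23 mm, y = 0.
- drawer_pin: Open pale grey drawer, fixed: 150 mm long (its x), 104 mm wide (y), walls 22 mm high; walls and floor 2.5 mm thick. Already holds a square 42 mm pin heatsink, fixed, centred at x = +49 mm. Origin: centre of its underside; -x points to the near end, with a finger pull. Free floor: the near part, x -72 to +26 mm, y -49 to +49 mm, middle x = -23 mm, y = 0.
- drawer_star: Open pale grey drawer, fixed: 150 mm long (its x), 104 mm wide (y), walls 22 mm high; walls and floor 2.5 mm thick. Already holds a round 44 mm star heatsink, fixed, centred at x = +49 mm. Origin: centre of its underside; -x points to the near end, with a finger pull. Free floor: the near part, x -72 to +26 mm, y -49 to +49 mm, middle x = -23 mm, y = 0.
- drawer_tall: Open pale grey drawer, fixed: 150 mm long (its x), 104 mm wide (y), walls 22 mm high; walls and floor 2.5 mm thick. Already holds a small tall 26 x 20 x 38 mm heatsink, fixed, centred at x = +49 mm. Origin: centre of its underside; -x points to the near end, with a finger pull. Free floor: the near part, x -72 to +26 mm, y -49 to +49 mm, middle x = -23 mm, y = 0.
- transformer: Loose transformer to be left alone: steel core with yellow winding, 50 x 44 mm, 42 mm high, 0.3 kg. Origin: centre of its underside; x along the 50 mm.
- capacitor: Loose can capacitor to be left alone: blue upright cylinder, diameter 35 mm, 48 mm high. Origin: centre of its underside.
Not all that is in view belongs to the job. Leave any green look-alike of the heatsink_star alone.

How it is judged:
At the end, for the whole second after the job is handed in: Each heatsink stands on the floor of the drawer with its like (underside under 6 mm above the drawer's underside, upright within 0.12 rad), centre in the free near part (drawer x -68 to +25 mm, y within 46 mm), released and at rest (x of heatsink_long in the frame of drawer_long between -0.068 and 0.025 m and y of heatsink_long in the frame of drawer_long between -0.046 and 0.046 m and z of heatsink_long in the frame of drawer_long below 0.006 m and angle between each of heatsink_long, heatsink_pin, heatsink_star, heatsink_tall's own z axis and vertical below 0.12 rad and linear speed of each of heatsink_long, heatsink_pin, heatsink_star, heatsink_tall below 0.02 m/s and x of heatsink_pin in the frame of drawer_pin between -0.068 and 0.025 m and y of heatsink_pin in the frame of drawer_pin between -0.046 and 0.046 m and z of heatsink_pin in the frame of drawer_pin below 0.006 m and x of heatsink_star in the frame of drawer_star between -0.068 and 0.025 m and y of heatsink_star in the frame of drawer_star between -0.046 and 0.046 m and z of heatsink_star in the frame of drawer_star below 0.006 m and x of heatsink_tall in the frame of drawer_tall between -0.068 and 0.025 m and y of heatsink_tall in the frame of drawer_tall between -0.046 and 0.046 m and z of heatsink_tall in the frame of drawer_tall below 0.006 m); the robot touches nothing.
It fails at once if a heatsink is dropped or thrown (faster than 0.9 m/s, as after a fall of some 40 mm, with no finger touching it) ((linear speed of heatsink_long above 0.9 m/s and contact force between the fingers and heatsink_long below 0.05 N) or (linear speed of heatsink_pin above 0.9 m/s and contact force between the fingers and heatsink_pin below 0.05 N) or (linear speed of heatsink_star above 0.9 m/s and contact force between the fingers and heatsink_star below 0.05 N) or (linear speed of heatsink_tall above 0.9 m/s and contact force between the fingers and heatsink_tall below 0.05 N)).
It fails at once if the transformer is moved by more than 20 mm or tipped (distance of transformer from where it was at the start of the episode above 0.02 m or angle between transformer's own z axis and vertical above 0.35 rad).
It fails at once if the capacitor is moved by more than 20 mm or tipped (distance of capacitor from where it was at the start of the episode above 0.02 m or angle between capacitor's own z axis and vertical above 0.35 rad).
It also fails if it takes over 112 s, if anything falls off the work surface, if the arm or the gripper's body presses on something with over 40 N, if the wrist force passes 120 N, or if a joint passes its speed limit or range.

ROBOT

A 6-joint arm with a two-finger parallel gripper is mounted at the origin on the work surface. World frame = base frame: x ahead of the robot, y to its left, z up, the work surface at z = 0. Lengths are in m, angles in rad, forces in N, time in s.
With the tool pointing down it reaches from about 0.375 to 0.9 m from the base axis. Payload 3.1 kg.
Tool frame: the origin (TCP) lies between the finger pads; the fingertips stand manip.finger_overhang ahead of it and the grasp point (between the pads) lies 5 mm behind it (manip.finger_overhang is the distance from the TCP to the fingertips, in m); z points along the fingers, y is the line along which they close (so a half turn about z gives the same grasp; the last joint's range is limited). The gripper opens to 85 mm and grips with 20 to 120 N. Pads are 22 mm wide; open, the fingers measure 114 mm over their backs; the gripper's body (76 mm by 85 mm) begins 54 mm behind the grasp point. The pads swing forward as they close: fully open they stand 13 mm farther back than shut.
Start: joints at [0.982, 0.527, 1.433, -0, 1.181, -0.178], TCP at [0.25, 0.573, 0.245] pointing down, gripper open.
Joint ranges: [-3.08, 3.08], [-0.75, 2.2], [0.22, 2.44], [-1.43, 4.57], [0, 2.65], [-2.85, 2.85]. Speed limits (rad/s): [2.79, 2.79, 3.14, 3.14, 3.14, 3.14].

INTERFACE

Orientations are given as a unit quaternion [x, y, z, w].
In Python, from station import manip gives the robot as it stands.
- The arm moves only by the tool drive_tool, never from a script. Its argument "plan" is a list of rows, each a list of 7 numbers: the shift along the tool's x, y, z in m, then the turn, a rotation vector about the tool's x, y, z in degrees, then the opening, from -1 (shut) to 1 (fully open). In form: [[x, y, z, wx, wy, wz, gripper], ...]. A call has 1 to 10 rows; each row shifts and turns the commanded pose from where the row before left it, along the tool's axes as they then stand; what a row does not reach is not made up. A row lasts 1/10 s, in which the tool goes at most 50 mm and 8.59 degrees, less where a joint would pass 70% of its speed; a pose out of reach is approached as far as the arm can. A call is refused whole if a number of a shift passes 0.05 or a number of a turn 8.59, either way. A call with a gripper value outside its range is refused whole. The fingers move at their own pace and stop on an object; "newtons" is the grip in N (left out, the last holds). Time passes only in rows, so rows that do not move let the fingers close. It gives the time, the measured TCP pose, the force, the opening and the grip force at its end, in the units of the state.
- manip.sense(): the state, without advancing time (a new reading comes with each control period).
- manip.snapshot(name): name is "scene" or "top"; returns a dict with "image" (400x640x3 uint8, red, green, blue), "z_map" (400x640 float32, m along the optical axis (not along the pixel's ray), 0 where there is no reading), "fov_y" (degrees; the focal length in pixels is half the picture's height over the tangent of half this angle, whatever the lens; pixels are square), "cx", "cy" (the principal point, pixels), "extrinsics" (4x4, takes a point from camera to world coordinates). Camera axes: x right, y up, looking along -z (the intrinsics and any distortion apply to the point x, -y, -z); pixel columns grow to the right and rows downward; lengths in m; the calibration is good to about 2 mm. A picture is of the moment at which its call begins.
- manip.sign_off(): hands the job in; it is judged then, once.
The state is a dict: "t": time; "q": joint angles; "qd": joint speeds; "tau": joint torques, N m; "tcp_pos": TCP position; "tool_rot": TCP orientation; "force": force on the tool from outside, world axes, zero at the start; "ft_torque": the same for the moment, N m; "finger_gap": opening from 0.0 (shut) to 1.0 (fully open); "gripper_force": force on a finger pad.
Only numpy, scipy, OpenCV 4.12 (cv2) and the standard library are available. Lean on these libraries where they do the work, as an engineer would, in place of code of your own. Each camera call takes 0.05 s, during which the arm holds its last target. There are 200 camera calls.

## Working session

There is one attempt and no reset: what is moved stays moved. The work goes in short steps, Python scripts to look and compute and a tool call to move; the robot and the scene stay as the last step left them, time stands still between calls to the robot, and variables do not carry over. Pictures are saved under pics/ and viewed, at most 14 in all, crops included, and the job is handed in when it is done.

Besides the shell and the picture viewer there is one more tool, called after "Call:" in YAML: its name, and indented under it one key for each argument. drive_tool: Moves the arm, as the interface text tells. Its arguments: {"type":"object","properties":{"plan":{"type":"array"},"newtons":{"type":"number"}},"required":["plan"]}

```bash
mkdir -p pics; cat > h.py <<'E'
import numpy as np, cv2
from station import manip
def snap(name,f=None):
    s=manip.snapshot(name)
    if f: cv2.imwrite('pics/'+f,s['image'][:,:,::-1])
    return s
def pts(s):
    z=s['z_map']; h,w=z.shape; f=h/2/np.tan(np.radians(s['fov_y'])/2)
    v,u=np.mgrid[:h,:w]
    P=np.stack([(u-s['cx'])/f*z,-(v-s['cy'])/f*z,-z,np.ones_like(z)],-1)
    return (P@np.asarray(s['extrinsics']).T)[...,:3]
E
python3 - <<'E'
from h import *
a=snap('top','top.png');b=snap('scene','scene.png')
for s in(a,b):print(s['fov_y'],s['cx'],s['cy'],np.round(s['extrinsics'],3).tolist(), [k for k in s])
print(manip.sense(),manip.finger_overhang)
np.savez('s0.npz',at=pts(a),ai=a['image'],bt=pts(b),bi=b['image'])
E
```

```text
44.980144700920974 323.9634392780553 202.76057348455672 [[-0.005, 0.995, -0.1, 0.402], [-1.0, -0.005, -0.0, -0.001], [-0.001, 0.1, 0.995, 1.284], [0.0, 0.0, 0.0, 1.0]] ['image', 'z_map', 'fov_y', 'cx', 'cy', 'extrinsics']
55.54863354629591 321.67605838329246 198.7487137794039 [[-0.835, -0.437, 0.335, 0.769], [0.55, -0.65, 0.524, 0.451], [-0.011, 0.622, 0.783, 0.672], [0.0, 0.0, 0.0, 1.0]] ['image', 'z_map', 'fov_y', 'cx', 'cy', 'extrinsics']
{'t': 0.1, 'q': array([ 9.81488746e-01,  5.28380717e-01,  1.43379591e+00, -1.49107869e-05,
        1.18141385e+00, -1.78506651e-01]), 'qd': array([ 2.10244792e-04, -8.87761236e-04, -5.80550854e-05, -1.24102774e-03,
       -4.29896001e-04,  3.86682832e-04]), 'tau': array([-4.81261050e-04, -4.43305850e+01, -1.78585768e+01, -2.58927084e-04,
        3.87890512e-03,  6.33538235e-06]), 'tcp_pos': array([0.24921338, 0.57247548, 0.24441992]), 'tool_rot': array([ 2.03956344e-01,  9.78979475e-01, -9.28779100e-04, -3.67744806e-04]), 'force': array([ 0.56495581,  1.0447531 , -0.50058386]), 'ft_torque': array([0.03307991, 0.03231737, 0.03980394]), 'gripper_force': 0.0, 'finger_gap': 1.0007333762115036} 0.014
```

View pics/top.png

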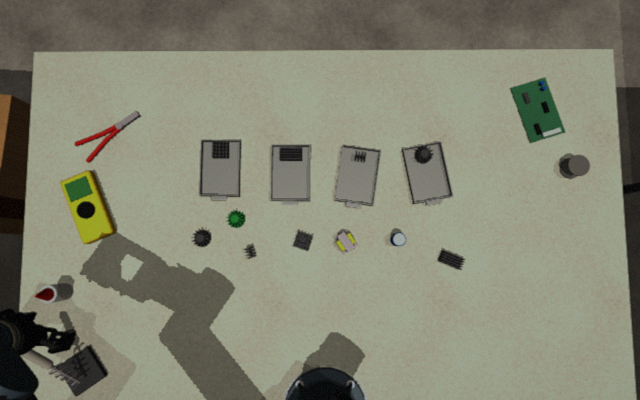

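View pics/scene.png

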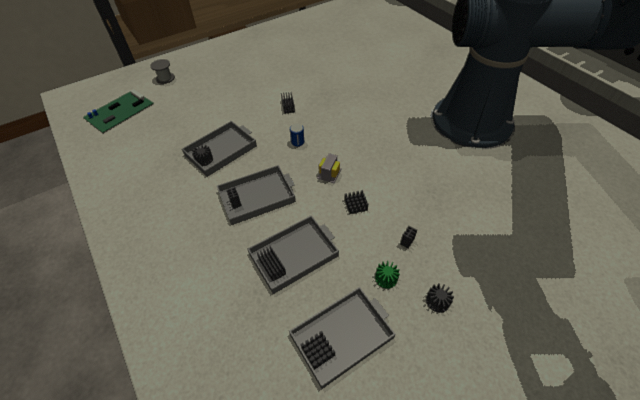

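Top view, left to right. Drawers: pin (220,168), long (290,172), tall (357,175), star (427,172). Loose parts: star (201,237), green decoy (236,218), tall (250,251), pin (303,240), transformer (346,240), capacitor (398,238), long (451,259). The scene view shows the same layout from the far left.

```bash
python3 - <<'E'
from h import *
d=np.load('s0.npz')
seed={'star':(201,237),'green':(236,218),'tall':(250,251),'pin':(303,240),'trafo':(346,240),'cap':(398,238),'long':(451,259),'Dpin':(220,168),'Dlong':(290,172),'Dtall':(357,175),'Dstar':(427,172)}
A=d['at'];B=d['bt'];M=(A[...,2]>0.006).astype(np.uint8)
print('table z',np.median(A[260:300,300:420,2]),np.median(B[250:300,100:200,2]))
n,L,st,c=cv2.connectedComponentsWithStats(M)
for k,(u,v) in seed.items():
    r=9
    if k[0]=='D': r=25
    P0=A[v-r:v+r+1,u-r:u+r+1].reshape(-1,3); P0=P0[P0[:,2]>.004][:,:2]
    c0=np.median(P0,0)
    R=.1 if k[0]=='D' else .042
    out=[]
    for nm,Q in(('top',A),('scn',B)):
        q=Q.reshape(-1,3); q=q[(np.linalg.norm(q[:,:2]-c0,axis=1)<R)&(q[:,2]>(0.012 if k[0]=='D' else .006))&(q[:,2]<.08)]
        (x,y),(w,h),a=cv2.minAreaRect((q[:,:2]*1000).astype(np.float32))
        ctr,rr=cv2.minEnclosingCircle((q[:,:2]*1000).astype(np.float32))
        out.append((nm,len(q),round(x),round(y),round(w),round(h),round(a,1),'z%.0f'%(q[:,2].max()*1000),'med',np.round(np.median(q[:,:2],0)*1000).tolist()))
    print(k,*out,sep='\n  ')
t=cv2.resize(d['ai'][205:285,180:480],None,fx=2.6,fy=2.6,interpolation=cv2.INTER_CUBIC)
s=cv2.resize(d['bi'][85:325,270:470],None,fx=1.6,fy=1.6,interpolation=cv2.INTER_CUBIC)
C=np.zeros((600,800,3),np.uint8);C[:t.shape[0],:t.shape[1]]=t;C[210:210+s.shape[0],:s.shape[1]]=s
cv2.imwrite('pics/crop.png',C[:,:,::-1])
E
```

```text
table z 0.0013214400205548982 -0.0007030813810651182
star
  ('top', 233, 440, 312, 65, 74, 79.2, 'z38', 'med', [438.0, 320.0])
  ('scn', 489, 437, 322, 44, 44, 16.7, 'z33', 'med', [441.0, 324.0])
green
  ('top', 212, 489, 236, 70, 71, 7.2, 'z36', 'med', [486.0, 232.0])
  ('scn', 429, 487, 233, 43, 43, 29.1, 'z33', 'med', [490.0, 234.0])
tall
  ('top', 99, 400, 195, 67, 65, 14.6, 'z44', 'med', [401.0, 192.0])
  ('scn', 221, 400, 194, 28, 20, 21.1, 'z40', 'med', [406.0, 196.0])
pin
  ('top', 204, 431, 63, 73, 70, 37.8, 'z29', 'med', [431.0, 58.0])
  ('scn', 345, 428, 56, 45, 43, 69.8, 'z25', 'med', [431.0, 60.0])
trafo
  ('top', 296, 427, -58, 60, 74, 11.9, 'z53', 'med', [427.0, -54.0])
  ('scn', 416, 425, -54, 52, 44, 28.0, 'z46', 'med', [429.0, -45.0])
cap
  ('top', 188, 430, -181, 75, 49, 23.5, 'z57', 'med', [432.0, -186.0])
  ('scn', 268, 432, -189, 33, 34, 23.8, 'z51', 'med', [436.0, -180.0])
long
  ('top', 266, 388, -336, 75, 51, 67.0, 'z33', 'med', [380.0, -331.0])
  ('scn', 129, 378, -331, 62, 30, 67.8, 'z28', 'med', [380.0, -322.0])
Dpin
  ('top', 576, 620, 277, 105, 162, 89.1, 'z33', 'med', [657.0, 279.0])
  ('scn', 1393, 617, 277, 105, 162, 89.2, 'z27', 'med', [653.0, 278.0])
Dlong
  ('top', 601, 605, 90, 161, 104, 0.1, 'z35', 'med', [652.0, 92.0])
  ('scn', 1168, 604, 90, 106, 162, 89.3, 'z30', 'med', [644.0, 93.0])
Dtall
  ('top', 384, 598, -87, 104, 163, 81.5, 'z48', 'med', [610.0, -90.0])
  ('scn', 829, 596, -88, 108, 162, 81.5, 'z43', 'med', [618.0, -84.0])
Dstar
  ('top', 582, 604, -274, 162, 106, 10.5, 'z40', 'med', [642.0, -269.0])
  ('scn', 849, 602, -275, 164, 109, 10.3, 'z34', 'med', [640.0, -262.0])
```

View pics/crop.png

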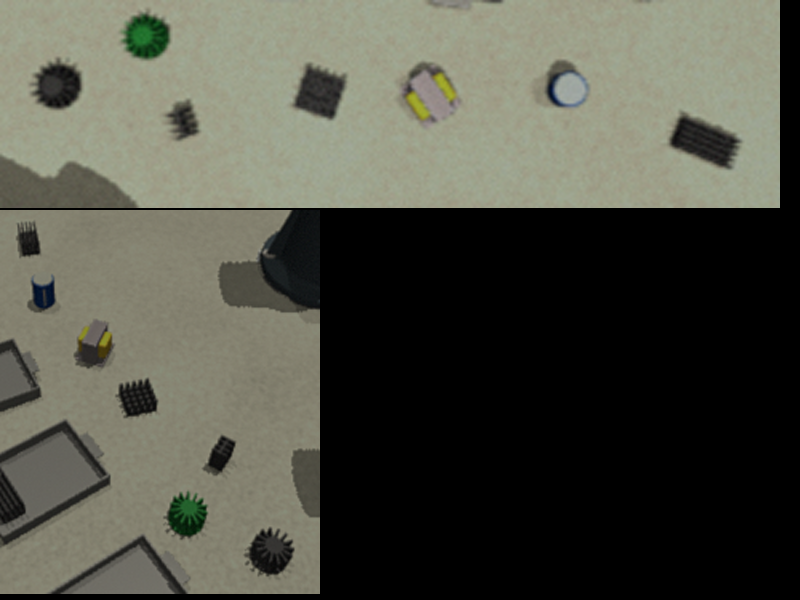

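```bash
cat >> h.py <<'E'
from scipy.spatial.transform import Rotation as R
def go(x,y,z,yaw=None):
    "prints turn about tool z, then shift in tool axes after that turn"
    s=manip.sense(); r=R.from_quat(s['tool_rot']); Y=r.as_matrix()[:,1]; cur=np.degrees(np.arctan2(Y[1],Y[0]))
    d=0 if yaw is None else (yaw-cur+90)%180-90
    M=(R.from_euler('z',d,degrees=True)*r).as_matrix()
    D=np.array([x,y,z])-s['tcp_pos']
    print('t%.1f tcp'%s['t'],np.round(s['tcp_pos']*1e3,1),'yawY %.1f turn_z %.1f'%(cur,-d),'shift mm',np.round(M.T@D*1e3,1),'tilt',np.round(np.degrees(np.arccos(-r.as_matrix()[2,2])),2),'q1 %.2f q6 %.2f'%(s['q'][0],s['q'][5]),'gap %.2f gf %.1f F'%(s['finger_gap'],s['gripper_force']),np.round(s['force'],1))
E
python3 - <<'E'
from h import *
d=np.load('s0.npz');I=d['ai'];g=I.max(2)
seed={'star':(201,237,.03),'tall':(250,251,.038),'pin':(303,240,.022),'long':(451,259,.025)}
E=np.array([[-0.005,.995,-.1,.402],[-1,-.005,0,-.001],[-.001,.1,.995,1.284]]);f=200/np.tan(np.radians(44.98014/2))
for k,(u,v,h) in seed.items():
    r=16;m=np.zeros_like(g);m[v-r:v+r,u-r:u+r]=g[v-r:v+r,u-r:u+r]<85
    p=cv2.findNonZero(m).reshape(-1,2).astype(float)
    dd=np.c_[(p[:,0]-323.96)/f,-(p[:,1]-202.76)/f,-np.ones(len(p))]@E[:,:3].T
    z=h/2+ (h/2 if k!='tall' else 0)
    q=E[:,3]+dd*((z-E[2,3])/dd[:,2])[:,None]
    (x,y),(w,hh),a=cv2.minAreaRect((q[:,:2]*1000).astype(np.float32))
    print(k,len(p),round(x),round(y),round(w),round(hh),round(a,1),np.round(q.mean(0)*1000))
go(.437,.321,.10)
E
```

```text
star 233 439 316 44 43 75.8 [439. 315.  30.]
tall 83 403 192 30 22 19.0 [403. 191.  19.]
pin 244 431 55 41 40 71.4 [431.  55.  22.]
long 294 381 -328 63 33 67.3 [ 381. -327.   25.]
t0.1 tcp [249.2 572.5 244.4] yawY 66.5 turn_z 0.0 shift mm [-272.6 -155.3  144.6] tilt 0.11 q1 0.98 q6 -0.18 gap 1.00 gf 0.0 F [ 0.6  1.  -0.5]
```

Call:
drive_tool:
  plan:
    - [-0.039, -0.022, 0.02, 0, 0, 0, 1]
    - [-0.039, -0.022, 0.02, 0, 0, 0, 1]
    - [-0.039, -0.022, 0.02, 0, 0, 0, 1]
    - [-0.039, -0.022, 0.02, 0, 0, 0, 1]
    - [-0.039, -0.022, 0.02, 0, 0, 0, 1]
    - [-0.039, -0.022, 0.02, 0, 0, 0, 1]
    - [-0.039, -0.022, 0.02, 0, 0, 0, 1]
    - [0, 0, 0, 0, 0, 0, 1]
    - [0, 0, 0, 0, 0, 0, 1]

```text
t: 1.0
tcp_pos: [0.4385, 0.3217, 0.1045]
tool_rot: [0.205, 0.979, -0.001, -0.001]
force: [0.4, 0.3, -0.1]
finger_gap: 1.005
gripper_force: 0.0
```

```bash
python3 -c "
from h import *
go(.438,.321,.017)"
```

```text
t1.0 tcp [438.5 321.7 104.5] yawY 66.3 turn_z 0.0 shift mm [ 0.1 -0.7 87.5] tilt 0.13 q1 0.43 q6 -0.73 gap 1.00 gf 0.0 F [ 0.4  0.3 -0.1]
```

Call:
drive_tool:
  plan:
    - [0, 0, 0.03, 0, 0, 0, 1]
    - [0, 0, 0.03, 0, 0, 0, 1]
    - [0, 0, 0.02, 0, 0, 0, 1]
    - [0, 0, 0.007, 0, 0, 0, 1]
    - [0, 0, 0, 0, 0, 0, -1]
    - [0, 0, 0, 0, 0, 0, -1]
    - [0, 0, 0, 0, 0, 0, -1]
    - [0, 0, 0, 0, 0, 0, -1]
    - [0, 0, 0, 0, 0, 0, -1]
    - [0, 0, 0, 0, 0, 0, -1]
  newtons: 35

```text
t: 2.0
tcp_pos: [0.439, 0.3235, 0.0198]
tool_rot: [0.204, 0.979, 0.001, 0.001]
force: [-1.7, 1.6, 5.9]
finger_gap: 0.505
gripper_force: 35.8
```

Call:
drive_tool:
  plan:
    - [0, 0, -0.015, 0, 0, 0, -1]
    - [0, 0, -0.03, 0, 0, 0, -1]
    - [0, 0, -0.035, 0, 0, 0, -1]
    - [0, 0, 0, 0, 0, 0, -1]

```text
t: 2.4
tcp_pos: [0.4411, 0.3241, 0.1026]
tool_rot: [0.204, 0.979, 0.003, 0.004]
force: [0.8, 1.6, -1.1]
finger_gap: 0.502
gripper_force: 35.8
```

```bash
python3 -c "
from h import *
go(.586,-.277,.1)
s=snap('scene')
cv2.imwrite('pics/g1.png',s['image'][200:400,300:540,::-1])"
```

```text
t2.4 tcp [441.1 324.1 102.6] yawY 66.5 turn_z 0.0 shift mm [-372.8 -493.3    1.5] tilt 0.54 q1 0.43 q6 -0.73 gap 0.50 gf 35.8 F [ 0.8  1.6 -1.1]
```

View pics/g1.png

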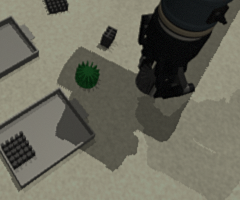

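The star is gripped and clear of the bench in the gripper at crop (165,85); the green decoy stays at (87,73).

Call:
drive_tool:
  plan:
    - [-0.014, -0.018, 0, 0, 0, 0, -1]
    - [-0.027, -0.036, 0, 0, 0, 0, -1]
    - [-0.029, -0.038, 0, 0, 0, 0, -1]
    - [-0.029, -0.038, 0, 0, 0, 0, -1]
    - [-0.029, -0.038, 0, 0, 0, 0, -1]
    - [-0.029, -0.038, 0, 0, 0, 0, -1]
    - [-0.029, -0.038, 0, 0, 0, 0, -1]
    - [-0.029, -0.038, 0, 0, 0, 0, -1]
    - [-0.029, -0.038, 0, 0, 0, 0, -1]
    - [-0.029, -0.038, 0, 0, 0, 0, -1]

```text
t: 3.45
tcp_pos: [0.5449, -0.1163, 0.097]
tool_rot: [0.204, 0.979, 0.0, -0.001]
force: [1.0, 1.1, -0.6]
finger_gap: 0.501
gripper_force: 35.8
```

Call:
drive_tool:
  plan:
    - [-0.029, -0.038, 0, 0, 0, 0, -1]
    - [-0.029, -0.038, 0, 0, 0, 0, -1]
    - [-0.025, -0.034, 0, 0, 0, 0, -1]
    - [-0.016, -0.023, 0, 0, 0, 0, -1]
    - [0, 0, 0, 0, 0, 0, -1]
    - [0, 0, 0, 0, 0, 0, -1]

```text
t: 4.05
tcp_pos: [0.582, -0.2759, 0.0967]
tool_rot: [0.205, 0.979, 0.001, -0.002]
force: [0.4, -0.8, -1.2]
finger_gap: 0.505
gripper_force: 35.8
```

```bash
python3 -c "
from h import *
go(.586,-.277,.023)"
```

```text
t4.0 tcp [ 582.  -275.9   96.7] yawY 66.4 turn_z 0.0 shift mm [-4.3  0.5 73.6] tilt 0.2 q1 -0.62 q6 -1.77 gap 0.50 gf 35.8 F [ 0.4 -0.8 -1.2]
```

Call:
drive_tool:
  plan:
    - [-0.002, 0, 0.025, 0, 0, 0, -1]
    - [-0.002, 0, 0.025, 0, 0, 0, -1]
    - [0, 0, 0.013, 0, 0, 0, -1]
    - [0, 0, 0.006, 0, 0, 0, -1]
    - [0, 0, 0, 0, 0, 0, -1]
    - [0, 0, 0.002, 0, 0, 0, -1]
    - [0, 0, 0, 0, 0, 0, -1]

```text
t: 4.75
tcp_pos: [0.5875, -0.2777, 0.0282]
tool_rot: [0.204, 0.979, -0.0, 0.001]
force: [-0.2, 0.6, -1.2]
finger_gap: 0.498
gripper_force: 35.8
```

Call:
drive_tool:
  plan:
    - [0, 0, 0.002, 0, 0, 0, -1]
    - [0, 0, 0.001, 0, 0, 0, -1]
    - [0, 0, 0.001, 0, 0, 0, -1]
    - [0, 0, 0, 0, 0, 0, -1]
    - [0, 0, 0, 0, 0, 0, -1]

```text
t: 5.25
tcp_pos: [0.587, -0.2776, 0.0233]
tool_rot: [0.204, 0.979, -0.0, -0.0]
force: [-0.1, 0.7, -0.8]
finger_gap: 0.5
gripper_force: 35.8
```

Call:
drive_tool:
  plan:
    - [0, 0, 0.001, 0, 0, 0, -1]
    - [0, 0, 0.001, 0, 0, 0, -1]
    - [0, 0, 0, 0, 0, 0, -1]
    - [0, 0, 0, 0, 0, 0, -1]

```text
t: 5.65
tcp_pos: [0.5871, -0.2776, 0.0224]
tool_rot: [0.204, 0.979, -0.0, 0.0]
force: [-1.0, -0.1, 6.0]
finger_gap: 0.505
gripper_force: 36.4
```

Call:
drive_tool:
  plan:
    - [0, 0, 0, 0, 0, 0, 0.1]
    - [0, 0, 0, 0, 0, 0, 0.3]
    - [0, 0, 0, 0, 0, 0, 0.5]
    - [0, 0, -0.01, 0, 0, 0, 0.5]
    - [0, 0, -0.03, 0, 0, 0, 0.5]
    - [0, 0, -0.04, 0, 0, 0, 0.5]
    - [0, 0, -0.02, 0, 0, 0, 1]
    - [0, 0, 0, 0, 0, 0, 1]

```text
t: 6.45
tcp_pos: [0.5893, -0.2791, 0.1258]
tool_rot: [0.204, 0.979, -0.002, 0.004]
force: [-0.1, -0.1, 0.7]
finger_gap: 0.997
gripper_force: 0.0
```

```bash
python3 -c "
from h import *
go(.3795,-.330,.1,-22.3)
s=snap('top')
cv2.imwrite('pics/p1.png',cv2.resize(s['image'][120:280,360:500,::-1],None,fx=3,fy=3))"
```

```text
t6.5 tcp [ 589.3 -279.1  125.8] yawY 66.5 turn_z 88.8 shift mm [-126.5 -174.8   27.2] tilt 0.5 q1 -0.61 q6 -1.77 gap 1.00 gf 0.0 F [-0.1 -0.1  0.7]
```

View pics/p1.png

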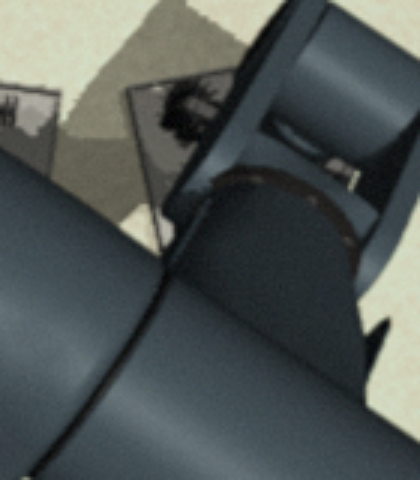

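The arm hides the star drawer in this view, so I'll check it later. Next is the long heatsink.

Call:
drive_tool:
  plan:
    - [0, 0, 0, 0, 0, 8.5, 1]
    - [0, 0, 0, 0, 0, 8.5, 1]
    - [0, 0, 0, 0, 0, 8.5, 1]
    - [0, 0, 0, 0, 0, 8.5, 1]
    - [0, 0, 0, 0, 0, 8.5, 1]
    - [0, 0, 0, 0, 0, 8.5, 1]
    - [0, 0, 0, 0, 0, 8.5, 1]
    - [0, 0, 0, 0, 0, 8.5, 1]
    - [0, 0, 0, 0, 0, 8.5, 1]
    - [0, 0, 0, 0, 0, 8.5, 1]

```text
t: 7.5
tcp_pos: [0.5859, -0.2768, 0.1194]
tool_rot: [0.814, 0.581, -0.001, -0.002]
force: [-0.8, 0.8, -0.7]
finger_gap: 0.998
gripper_force: 0.0
```

Call:
drive_tool:
  plan:
    - [0, 0, 0, 0, 0, 3.8, 1]
    - [-0.025, -0.035, 0.005, 0, 0, 0, 1]
    - [-0.025, -0.035, 0.005, 0, 0, 0, 1]
    - [-0.025, -0.035, 0.005, 0, 0, 0, 1]
    - [-0.025, -0.035, 0.005, 0, 0, 0, 1]
    - [-0.025, -0.035, 0.005, 0, 0, 0, 1]
    - [0, 0, 0, 0, 0, 0, 1]
    - [0, 0, 0, 0, 0, 0, 1]

```text
t: 8.3
tcp_pos: [0.3765, -0.3264, 0.0954]
tool_rot: [0.831, 0.556, 0.0, -0.001]
force: [0.7, -0.2, 0.2]
finger_gap: 0.998
gripper_force: 0.0
```

```bash
python3 -c "
from h import *
go(.3795,-.330,.017,-22.3)"
```

```text
t8.3 tcp [ 376.5 -326.4   95.4] yawY -22.5 turn_z -0.2 shift mm [-2.3  4.2 78.4] tilt 0.14 q1 -0.94 q6 -0.55 gap 1.00 gf 0.0 F [ 0.7 -0.2  0.2]
```

Call:
drive_tool:
  plan:
    - [-0.002, 0.004, 0.03, 0, 0, 0, 1]
    - [0, 0, 0.025, 0, 0, 0, 1]
    - [0, 0, 0.018, 0, 0, 0, 1]
    - [0, 0, 0.005, 0, 0, 0, 1]
    - [0, 0, 0, 0, 0, 0, -1]
    - [0, 0, 0, 0, 0, 0, -1]
    - [0, 0, 0, 0, 0, 0, -1]
    - [0, 0, 0, 0, 0, 0, -1]
    - [0, 0, 0, 0, 0, 0, -1]
    - [0, 0, 0, 0, 0, 0, -1]

```text
t: 9.3
tcp_pos: [0.381, -0.3304, 0.0193]
tool_rot: [0.831, 0.557, 0.0, 0.001]
force: [1.6, 1.0, 6.4]
finger_gap: 0.346
gripper_force: 36.4
```

Call:
drive_tool:
  plan:
    - [0, 0, 0, 0, 0, 0, -1]
    - [0, 0, 0, 0, 0, 0, -1]

```text
t: 9.5
tcp_pos: [0.381, -0.3304, 0.0193]
tool_rot: [0.831, 0.557, 0.0, 0.001]
force: [1.2, 1.0, 5.6]
finger_gap: 0.344
gripper_force: 36.4
```

Call:
drive_tool:
  plan:
    - [0, 0, -0.015, 0, 0, 0, -1]
    - [0, 0, -0.03, 0, 0, 0, -1]
    - [0, 0, -0.035, 0, 0, 0, -1]
    - [0, 0, 0, 0, 0, -7.5, -1]
    - [0, 0, 0, 0, 0, -7.5, -1]
    - [0, 0, 0, 0, 0, -7.5, -1]
    - [0, 0, 0, 0, 0, 0, -1]

```text
t: 10.2
tcp_pos: [0.3804, -0.3299, 0.0985]
tool_rot: [0.706, 0.708, -0.0, 0.0]
force: [-0.8, -0.8, -0.6]
finger_gap: 0.341
gripper_force: 35.5
```

```bash
python3 -c "
from h import *
go(.587,.09,.1,0)"
```

```text
t10.2 tcp [ 380.4 -329.9   98.5] yawY 0.1 turn_z 0.1 shift mm [419.9 206.6  -1.5] tilt 0.01 q1 -0.94 q6 -0.94 gap 0.34 gf 35.5 F [-0.8 -0.8 -0.6]
```

Call:
drive_tool:
  plan:
    - [0.02, 0.01, 0, 0, 0, 0, -1]
    - [0.04, 0.02, 0, 0, 0, 0, -1]
    - [0.04, 0.02, 0, 0, 0, 0, -1]
    - [0.04, 0.02, 0, 0, 0, 0, -1]
    - [0.04, 0.02, 0, 0, 0, 0, -1]
    - [0.04, 0.02, 0, 0, 0, 0, -1]
    - [0.04, 0.02, 0, 0, 0, 0, -1]
    - [0.04, 0.02, 0, 0, 0, 0, -1]
    - [0.04, 0.02, 0, 0, 0, 0, -1]
    - [0.04, 0.016, 0, 0, 0, 0, -1]

```text
t: 11.2
tcp_pos: [0.5664, 0.0523, 0.0982]
tool_rot: [0.707, 0.707, 0.0, 0.0]
force: [-0.3, -1.3, -0.4]
finger_gap: 0.341
gripper_force: 35.5
```

Call:
drive_tool:
  plan:
    - [0.025, 0.012, 0, 0, 0, 0, -1]
    - [0.015, 0.008, 0, 0, 0, 0, -1]
    - [0, 0, 0, 0, 0, 0, -1]
    - [0, 0, 0, 0, 0, 0, -1]

```text
t: 11.6
tcp_pos: [0.5847, 0.0899, 0.098]
tool_rot: [0.706, 0.708, -0.001, -0.0]
force: [1.1, -0.5, -1.6]
finger_gap: 0.339
gripper_force: 35.5
```

```bash
python3 -c "
from h import *
go(.587,.09,.022,0)"
```

```text
t11.6 tcp [584.7  89.9  98. ] yawY 0.1 turn_z 0.1 shift mm [ 0.2  2.4 76. ] tilt 0.08 q1 -0.04 q6 -0.04 gap 0.34 gf 35.5 F [ 1.1 -0.5 -1.6]
```

Call:
drive_tool:
  plan:
    - [0, 0.002, 0.025, 0, 0, 0, -1]
    - [0, 0, 0.025, 0, 0, 0, -1]
    - [0, 0, 0.015, 0, 0, 0, -1]
    - [0, 0, 0.007, 0, 0, 0, -1]
    - [0, 0, 0.002, 0, 0, 0, -1]
    - [0, 0, 0.001, 0, 0, 0, -1]
    - [0, 0, 0, 0, 0, 0, -1]
    - [0, 0, 0, 0, 0, 0, -1]

```text
t: 12.4
tcp_pos: [0.5879, 0.0906, 0.0242]
tool_rot: [0.706, 0.708, 0.001, 0.001]
force: [0.4, -0.0, -1.4]
finger_gap: 0.345
gripper_force: 35.5
```

Call:
drive_tool:
  plan:
    - [0, 0, 0.001, 0, 0, 0, -1]
    - [0, 0, 0.001, 0, 0, 0, -1]
    - [0, 0, 0, 0, 0, 0, -1]
    - [0, 0, 0, 0, 0, 0, -1]

```text
t: 12.8
tcp_pos: [0.5876, 0.0907, 0.0218]
tool_rot: [0.706, 0.708, 0.0, 0.0]
force: [-0.4, 0.9, 3.4]
finger_gap: 0.344
gripper_force: 36.1
```

Call:
drive_tool:
  plan:
    - [0, 0, 0, 0, 0, 0, -0.2]
    - [0, 0, 0, 0, 0, 0, 0.1]
    - [0, 0, 0, 0, 0, 0, 0.3]
    - [0, 0, -0.01, 0, 0, 0, 0.3]
    - [0, 0, -0.03, 0, 0, 0, 0.3]
    - [0, 0, -0.04, 0, 0, 0, 0.6]
    - [0, 0, 0, 0, 0, 6.7, 1]
    - [0, 0, 0, 0, 0, 6.7, 1]
    - [0, 0, 0, 0, 0, 6.7, 1]
    - [0, 0, 0, 0, 0, 0, 1]

```text
t: 13.8
tcp_pos: [0.5875, 0.0906, 0.1021]
tool_rot: [0.819, 0.574, 0.0, 0.0]
force: [-0.4, -0.0, 0.6]
finger_gap: 0.997
gripper_force: 0.0
```

```bash
python3 -c "
from h import *
go(.429,.056,.1,-20)"
```

```text
t13.8 tcp [587.5  90.6 102.1] yawY -19.9 turn_z 0.1 shift mm [ -86.7 -137.1    2. ] tilt 0.05 q1 -0.03 q6 0.31 gap 1.00 gf 0.0 F [-0.4 -0.   0.6]
```

Call:
drive_tool:
  plan:
    - [-0.022, -0.034, 0, 0, 0, 0, 1]
    - [-0.022, -0.034, 0, 0, 0, 0, 1]
    - [-0.022, -0.034, 0, 0, 0, 0, 1]
    - [-0.021, -0.035, 0.005, 0, 0, 0, 1]
    - [0, 0, 0, 0, 0, 0, 1]
    - [0, 0, 0, 0, 0, 0, 1]

```text
t: 14.4
tcp_pos: [0.4286, 0.0554, 0.0966]
tool_rot: [0.818, 0.575, 0.0, 0.0]
force: [0.9, -0.3, 0.5]
finger_gap: 1.0
gripper_force: 0.0
```

```bash
python3 -c "
from h import *
go(.429,.056,.0145,-20)"
```

```text
t14.4 tcp [428.6  55.4  96.6] yawY -19.9 turn_z 0.1 shift mm [ 0.7  0.1 82.1] tilt 0.01 q1 -0.13 q6 0.22 gap 1.00 gf 0.0 F [ 0.9 -0.3  0.5]
```

Call:
drive_tool:
  plan:
    - [0.001, 0, 0.03, 0, 0, 0, 1]
    - [0, 0, 0.025, 0, 0, 0, 1]
    - [0, 0, 0.018, 0, 0, 0, 1]
    - [0, 0, 0.005, 0, 0, 0, 1]
    - [0, 0, 0, 0, 0, 0, -1]
    - [0, 0, 0, 0, 0, 0, -1]
    - [0, 0, 0, 0, 0, 0, -1]
    - [0, 0, 0, 0, 0, 0, -1]
    - [0, 0, 0, 0, 0, 0, -1]
    - [0, 0, 0, 0, 0, 0, -1]

```text
t: 15.4
tcp_pos: [0.4301, 0.0564, 0.0192]
tool_rot: [0.819, 0.574, 0.001, 0.001]
force: [-0.1, 0.5, 6.7]
finger_gap: 0.481
gripper_force: 36.3
```

Call:
drive_tool:
  plan:
    - [0, 0, -0.015, 0, 0, 0, -1]
    - [0, 0, -0.03, 0, 0, 0, -1]
    - [0, 0, -0.035, 0, 0, 0, -1]
    - [0, 0, 0, 0, 0, -6.7, -1]
    - [0, 0, 0, 0, 0, -6.7, -1]
    - [0, 0, 0, 0, 0, -6.7, -1]
    - [0, 0, 0, 0, 0, 0, -1]

```text
t: 16.1
tcp_pos: [0.4291, 0.0565, 0.0987]
tool_rot: [0.706, 0.708, 0.0, 0.0]
force: [-1.2, 1.1, -0.4]
finger_gap: 0.481
gripper_force: 35.7
```

```bash
python3 -c "
from h import *
go(.601,.2775,.1,0)"
```

```text
t16.1 tcp [429.1  56.5  98.7] yawY 0.2 turn_z 0.2 shift mm [221.  171.9  -1.2] tilt 0.03 q1 -0.13 q6 -0.13 gap 0.48 gf 35.7 F [-1.2  1.1 -0.4]
```

Call:
drive_tool:
  plan:
    - [0.019, 0.014, 0, 0, 0, 0, -1]
    - [0.034, 0.027, 0, 0, 0, 0, -1]
    - [0.036, 0.028, 0, 0, 0, 0, -1]
    - [0.036, 0.028, 0, 0, 0, 0, -1]
    - [0.036, 0.028, 0, 0, 0, 0, -1]
    - [0.036, 0.028, 0, 0, 0, 0, -1]
    - [0.024, 0.019, 0, 0, 0, 0, -1]
    - [0, 0, 0, 0, 0, 0, -1]
    - [0, 0, 0, 0, 0, 0, -1]

```text
t: 17.0
tcp_pos: [0.5997, 0.2782, 0.0976]
tool_rot: [0.706, 0.708, -0.001, -0.0]
force: [-0.8, -0.2, -0.6]
finger_gap: 0.479
gripper_force: 35.7
```

```bash
python3 -c "
from h import *
go(.601,.2775,.0217,0)"
```

```text
t17.0 tcp [599.7 278.2  97.6] yawY 0.1 turn_z 0.1 shift mm [-0.6  1.4 75.9] tilt 0.11 q1 0.27 q6 0.26 gap 0.48 gf 35.7 F [-0.8 -0.2 -0.6]
```

Call:
drive_tool:
  plan:
    - [0, 0.001, 0.025, 0, 0, 0, -1]
    - [0, 0, 0.025, 0, 0, 0, -1]
    - [0, 0, 0.015, 0, 0, 0, -1]
    - [0, 0, 0.007, 0, 0, 0, -1]
    - [0, 0, 0.002, 0, 0, 0, -1]
    - [0, 0, 0.001, 0, 0, 0, -1]
    - [0, 0, 0.001, 0, 0, 0, -1]
    - [0, 0, 0, 0, 0, 0, -1]
    - [0, 0, 0, 0, 0, 0, -1]

```text
t: 17.9
tcp_pos: [0.602, 0.2781, 0.023]
tool_rot: [0.706, 0.708, 0.001, 0.0]
force: [0.7, -0.4, -1.0]
finger_gap: 0.483
gripper_force: 35.7
```

Call:
drive_tool:
  plan:
    - [0, 0, 0.001, 0, 0, 0, -1]
    - [0, 0, 0.001, 0, 0, 0, -1]
    - [0, 0, 0, 0, 0, 0, -1]
    - [0, 0, 0, 0, 0, 0, -1]

```text
t: 18.3
tcp_pos: [0.6019, 0.2781, 0.0218]
tool_rot: [0.706, 0.708, 0.0, 0.0]
force: [-1.6, -0.1, 7.2]
finger_gap: 0.485
gripper_force: 36.5
```

Call:
drive_tool:
  plan:
    - [0, 0, 0, 0, 0, 0, 0]
    - [0, 0, 0, 0, 0, 0, 0.2]
    - [0, 0, 0, 0, 0, 0, 0.4]
    - [0, 0, -0.01, 0, 0, 0, 0.4]
    - [0, 0, -0.03, 0, 0, 0, 0.4]
    - [0, 0, -0.04, 0, 0, 0, 0.6]
    - [0, 0, 0, 0, 0, 8.5, 1]
    - [0, 0, 0, 0, 0, 8.5, 1]
    - [0, 0, 0, 0, 0, 8.5, 1]
    - [0, 0, 0, 0, 0, 8.5, 1]

```text
t: 19.3
tcp_pos: [0.6017, 0.278, 0.1012]
tool_rot: [0.884, 0.468, 0.0, 0.0]
force: [0.5, -0.3, -0.7]
finger_gap: 1.003
gripper_force: 0.0
```

Call:
drive_tool:
  plan:
    - [0, 0, 0, 0, 0, 8.5, 1]
    - [0, 0, 0, 0, 0, 8.5, 1]
    - [0, 0, 0, 0, 0, 8.5, 1]
    - [0, 0, 0, 0, 0, 8.5, 1]
    - [0, 0, 0, 0, 0, 2, 1]
    - [0, 0, 0, 0, 0, 0, 1]

```text
t: 19.9
tcp_pos: [0.6017, 0.278, 0.1009]
tool_rot: [0.985, 0.175, 0.0, -0.0]
force: [0.1, -0.9, 0.8]
finger_gap: 0.998
gripper_force: 0.0
```

```bash
python3 -c "
from h import *
go(.401,.1935,.1,-69.5)"
```

```text
t19.9 tcp [601.7 278.  100.9] yawY -69.8 turn_z -0.3 shift mm [-217.6    8.8    0.8] tilt 0.03 q1 0.26 q6 1.48 gap 1.00 gf 0.0 F [ 0.1 -0.9  0.8]
```

Call:
drive_tool:
  plan:
    - [-0.036, 0.002, 0, 0, 0, 0, 1]
    - [-0.036, 0.002, 0, 0, 0, 0, 1]
    - [-0.036, 0.001, 0, 0, 0, 0, 1]
    - [-0.036, 0.001, 0, 0, 0, 0, 1]
    - [-0.036, 0.001, 0, 0, 0, 0, 1]
    - [-0.037, 0.001, 0, 0, 0, 0, 1]
    - [0, 0, 0, 0, 0, 0, 1]
    - [0, 0, 0, 0, 0, 0, 1]

```text
t: 20.7
tcp_pos: [0.4006, 0.1956, 0.1008]
tool_rot: [0.985, 0.175, 0.001, -0.0]
force: [0.4, 0.1, -0.3]
finger_gap: 1.001
gripper_force: 0.0
```

```bash
python3 -c "
from h import *
go(.401,.1935,.021,-69.5)"
```

```text
t20.7 tcp [400.6 195.6 100.8] yawY -69.8 turn_z -0.3 shift mm [-0.5  2.1 79.8] tilt 0.06 q1 0.20 q6 1.42 gap 1.00 gf 0.0 F [ 0.4  0.1 -0.3]
```

Call:
drive_tool:
  plan:
    - [0, 0.002, 0.03, 0, 0, 0, 1]
    - [0, 0, 0.025, 0, 0, 0, 1]
    - [0, 0, 0.018, 0, 0, 0, 1]
    - [0, 0, 0.006, 0, 0, 0, 1]
    - [0, 0, 0, 0, 0, 0, -1]
    - [0, 0, 0, 0, 0, 0, -1]
    - [0, 0, 0, 0, 0, 0, -1]
    - [0, 0, 0, 0, 0, 0, -1]
    - [0, 0, 0, 0, 0, 0, -1]
    - [0, 0, 0, 0, 0, 0, -1]

```text
t: 21.7
tcp_pos: [0.4019, 0.1939, 0.0221]
tool_rot: [0.985, 0.175, 0.001, -0.0]
force: [-0.4, 0.3, 5.8]
finger_gap: 0.235
gripper_force: 35.7
```

Call:
drive_tool:
  plan:
    - [0, 0, 0, 0, 0, 0, -1]
    - [0, 0, 0, 0, 0, 0, -1]

```text
t: 21.9
tcp_pos: [0.4019, 0.1939, 0.0221]
tool_rot: [0.985, 0.175, 0.001, -0.0]
force: [-0.5, -0.4, 6.6]
finger_gap: 0.223
gripper_force: 35.7
```

Call:
drive_tool:
  plan:
    - [0, 0, -0.015, 0, 0, 0, -1]
    - [0, 0, -0.03, 0, 0, 0, -1]
    - [0, 0, -0.035, 0, 0, 0, -1]
    - [0, 0, 0, 0, 0, 0, -1]
    - [0, 0, 0, 0, 0, 0, -1]

```text
t: 22.4
tcp_pos: [0.4017, 0.1939, 0.102]
tool_rot: [0.985, 0.175, 0.001, -0.0]
force: [-0.6, -0.4, -0.8]
finger_gap: 0.227
gripper_force: 35.0
```

```bash
python3 -c "
from h import *
go(.58,-.085,.1)"
```

```text
t22.4 tcp [401.7 193.9 102. ] yawY -69.8 turn_z 0.0 shift mm [ 71.2 323.2   2.2] tilt 0.12 q1 0.20 q6 1.42 gap 0.23 gf 35.0 F [-0.6 -0.4 -0.8]
```

Call:
drive_tool:
  plan:
    - [0.004, 0.02, 0, 0, 0, 0, -1]
    - [0.008, 0.036, 0, 0, 0, 0, -1]
    - [0.009, 0.04, 0, 0, 0, 0, -1]
    - [0.009, 0.04, 0, 0, 0, 0, -1]
    - [0.009, 0.04, 0, 0, 0, 0, -1]
    - [0.009, 0.04, 0, 0, 0, 0, -1]
    - [0.009, 0.04, 0, 0, 0, 0, -1]
    - [0.008, 0.036, 0, 0, 0, 0, -1]
    - [0.006, 0.028, 0, 0, 0, 0, -1]
    - [0, 0, 0, 0, 0, 0, -1]

```text
t: 23.4
tcp_pos: [0.5806, -0.086, 0.0996]
tool_rot: [0.985, 0.173, 0.001, 0.001]
force: [-0.8, 0.7, -0.6]
finger_gap: 0.227
gripper_force: 35.0
```

Call:
drive_tool:
  plan:
    - [0, 0, 0, 0, 0, 0, -1]
    - [0, 0, 0, 0, 0, 0, -1]

```text
t: 23.6
tcp_pos: [0.5765, -0.081, 0.0999]
tool_rot: [0.985, 0.175, -0.002, -0.001]
force: [0.8, -0.6, 0.3]
finger_gap: 0.229
gripper_force: 35.0
```

```bash
python3 -c "
from h import *
go(.58,-.085,.0246)
s=snap('scene','hold.png')"
```

```text
t23.6 tcp [576.5 -81.   99.9] yawY -69.8 turn_z 0.0 shift mm [ 2.2  5.2 75.3] tilt 0.25 q1 -0.33 q6 0.89 gap 0.23 gf 35.0 F [ 0.8 -0.6  0.3]
```

View pics/hold.png

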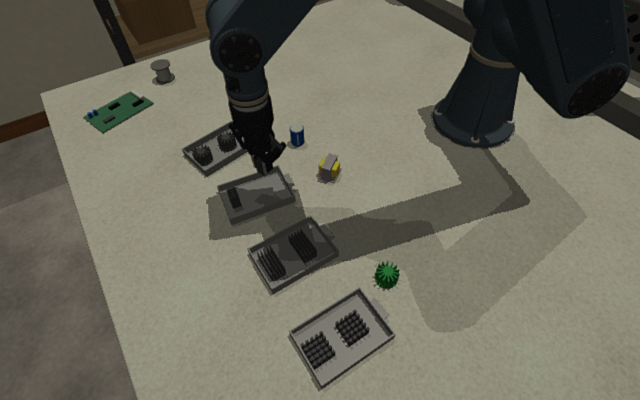

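The star (226,142), long (303,245) and pin (352,328) are in their drawers with fins up. The tall one hangs over its drawer at (268,160). The transformer and capacitor look untouched.

Call:
drive_tool:
  plan:
    - [0.001, 0.001, 0.025, 0, 0, 0, -1]
    - [0, 0, 0.025, 0, 0, 0, -1]
    - [0, 0, 0.015, 0, 0, 0, -1]
    - [0, 0, 0.006, 0, 0, 0, -1]
    - [0, 0, 0.001, 0, 0, 0, -1]
    - [0, 0, 0.001, 0, 0, 0, -1]
    - [0, 0, 0.001, 0, 0, 0, -1]
    - [0, 0, 0, 0, 0, 0, -1]
    - [0, 0, 0, 0, 0, 0, -1]

```text
t: 24.55
tcp_pos: [0.5799, -0.0829, 0.0279]
tool_rot: [0.985, 0.175, 0.0, 0.0]
force: [0.1, 0.6, 0.4]
finger_gap: 0.224
gripper_force: 35.0
```

Call:
drive_tool:
  plan:
    - [0, 0, 0.001, 0, 0, 0, -1]
    - [0, 0, 0.001, 0, 0, 0, -1]
    - [0, 0, 0.001, 0, 0, 0, -1]
    - [0, 0, 0, 0, 0, 0, -1]
    - [0, 0, 0, 0, 0, 0, -1]

```text
t: 25.05
tcp_pos: [0.5796, -0.0828, 0.0246]
tool_rot: [0.985, 0.175, 0.0, 0.0]
force: [-1.2, -0.5, 4.3]
finger_gap: 0.227
gripper_force: 35.4
```

Call:
drive_tool:
  plan:
    - [0, 0, 0, 0, 0, 0, -0.4]
    - [0, 0, 0, 0, 0, 0, -0.2]
    - [0, 0, 0, 0, 0, 0, 0]
    - [0, 0, -0.01, 0, 0, 0, 0]
    - [0, 0, -0.03, 0, 0, 0, 0]
    - [0, 0, -0.04, 0, 0, 0, 0]
    - [-0.04, 0, -0.04, 0, 0, 0, 0]
    - [-0.05, 0, 0, 0, 0, 0, 0]
    - [-0.05, 0, 0, 0, 0, 0, 0]
    - [0, 0, 0, 0, 0, 0, 0]

```text
t: 26.05
tcp_pos: [0.4453, -0.1284, 0.14]
tool_rot: [0.985, 0.173, -0.004, -0.002]
force: [-0.2, 1.2, -0.1]
finger_gap: 0.497
gripper_force: 0.0
```

```bash
python3 - <<'E'
from h import *
s=snap('scene','end.png');B=pts(s);t=pts(snap('top'))
print(manip.sense()['force'],manip.sense()['finger_gap'])
for k,x,y in[('star',.587,-.278),('long',.588,.09),('pin',.602,.278),('tall',.58,-.083),('trafo',.425,-.054),('cap',.432,-.189)]:
    q=B.reshape(-1,3);lo=.012 if y not in(-.054,-.189) else .006
    q=q[(np.hypot(q[:,0]-x,q[:,1]-y)<.036)&(q[:,2]>lo)&(q[:,2]<.08)]
    (a,b),(w,h),an=cv2.minAreaRect((q[:,:2]*1000).astype(np.float32))
    print(k,len(q),round(a),round(b),round(w),round(h),round(an),'top z',np.round(np.percentile(q[:,2],[90,98,100])*1000))
E
```

```text
[ 0.42176227 -0.41682862 -0.62584183] 0.49721130109963857
star 227 586 -275 43 43 84 top z [33. 34. 35.]
long 452 587 89 31 62 0 top z [28. 29. 31.]
pin 436 601 278 43 43 90 top z [25. 27. 27.]
tall 189 577 -82 28 23 22 top z [41. 41. 43.]
trafo 415 426 -55 53 45 35 top z [43. 44. 44.]
cap 267 433 -189 32 34 32 top z [49. 50. 51.]
```

View pics/end.png

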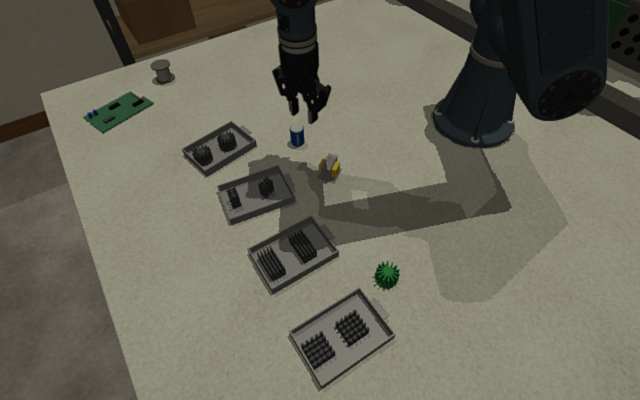

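All four stand upright, each beside its like: star (227,141), tall (266,186), long (303,245), pin (352,328). Their top heights match the known part heights on a 2.5 mm drawer floor. The transformer and capacitor have moved about 1 mm at most, and the arm is clear of everything.

```bash
python3 -c "
from h import *
print(manip.sign_off())"
```

```text
the job is handed in; nothing more can be done
None
```

I put all four heatsinks in the drawers with their matches, fins up and released, left the transformer, capacitor and green look-alike where they were, and handed the job in at about 26 s; no verdict came back.

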